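# Open the combination padlock of the ink chest and hold it up

## Task

The ink chest in the print studio is locked with a combination padlock that lies in the dish on its top; all but the last number is already dialled. Turn its dial clockwise, click by click, until the red-painted notch clicks in at the yellow index mark without running past it, then pull the shackle out of the lock body as far as it goes. Finish holding the open lock up in the gripper, at rest with its dial facing up and at least 12 cm above the chest, leaving the things around it undisturbed.

Things in the scene. Friction and masses are not known exactly. Their poses are not given: they have to be found in the camera images.
- lock_center (a point): Centre of the padlock's body, a steel block with black edges, 60 (x) by 52 (y) by 30 mm (z). Local x points to the shackle, z up through the dial. It lies loose and flat in a dish 5 mm deep with 1.5 mm play, which keeps it from turning; 25 mm stand above the chest top. 
- lock: The whole padlock with dial and shackle, about 0.42 kg, balanced some 10 mm to the shackle's side of lock_center; origin at the centre of the body's underside, axes as lock_center.
- dial_grip (a point): On the knob's axis, 26 mm above lock_center. The dial: a black disc, diameter 42, 3 mm thick, on top of the body, with a knurled round knob, diameter 24, 15 mm high (7 mm of it above this point, 8 below). Eleven white ticks and one red notch, 30 degrees apart; a red line on the knob's top points like the red notch. The yellow index mark is on the body at the disc's local +x side.
- lock_dial (a joint): Turn of the dial in rad, growing clockwise seen from above; 0: red notch at the yellow mark, shackle free (within 0.13). It starts 2 to 5 clicks before that (-1.05 to -2.62). A spring clicks it in every 0.524 rad (30 degrees): let go within 0.2 rad of a click it settles there; about 0.08 N m takes it over.
- shackle_grip (a point): Midway between the shackle's straight legs, at lock_center's height, 57 mm from it along local x when shut; moves with the shackle, a level U of 8 mm steel bar, 42 mm wide outside, 26 inside. Leg axes 10 mm above the chest top. Fingers can pinch the legs from outside across local y, 11 mm of leg either side of this point being straight and free; the bow ends 30 mm beyond it.
- lock_shackle (a joint): How far the shackle is out of the body, in m: 0 shut, 0.022 fully open. It slides along local +x against about 2.5 N of friction and stays where it is left; with the dial off its mark it stops dead after 1 mm. While it is pulled, the body bears against the edge of its dish.
- staple (a point): Middle of the top bar of the hasp's staple, a fixed loop of 5 mm steel wire on the chest, 18 mm wide along local y, its top 22 mm above the chest top, 5 mm off the lock body. The shackle's free leg (local -y) passes through it, so the locked lock cannot be lifted; fully open, that leg's end is beyond the staple, 16 mm clear of the body, and the lock lifts straight up.
- chest: The olive green steel ink chest, fixed, 320 (x) by 400 (y) by 90 mm high, origin at the centre of its underside. The lock's dish is centred 75 mm from the origin along local -x, the shackle pointing to local +x; a steel hasp strap, 34 mm wide and 2.5 mm thick, runs from the lid under the shackle to the staple.
- loupe: Black loupe standing on the chest's lid, diameter 40 mm, 44 mm high; origin at the centre of its underside. To be left alone.
- tape_roll: Roll of masking tape lying on the chest's lid, outer diameter 84 mm, 24 mm high; origin at the centre of its underside. To be left alone.
- ink_jar: Closed teal ink jar on the bench, diameter 72 mm, 85 mm high; origin at the centre of its underside. To be left alone.
- squeegee: Wooden printing squeegee with green blade lying on the bench, 260 mm long, about 80 mm wide, 30 mm high; origin under the wood's centre. To be left alone.
Mind the look-alikes: they are no part of the job. What is shaped like the lock but orange or purple is not meant.

How it is judged:
On the way, in this order (a step that is already met when the one before it is completed fails the run):
1. the dial stands clicked in at its red notch, shackle still shut (value of joint lock_dial between -0.15 and 0.15 rad and value of joint lock_shackle below 0.004 m), for 0.2 s.
2. the shackle is pulled fully out while the lock lies in its dish (value of joint lock_shackle above 0.018 m and z of lock_center in the frame of chest below 0.115 m), for 0.2 s.
At the end, for the whole second after the job is handed in: The open padlock (shackle at least 16 mm out) is held still between the fingers, touching the chest nowhere, its centre at least 100 mm above the chest's top, dial up within 23 degrees (z of lock_center in the frame of chest above 0.19 m and angle between lock_center's own z axis and vertical below 0.4 rad and value of joint lock_shackle above 0.016 m and contact force between the fingers and lock above 2 N and contact force between lock and chest below 0.1 N and linear speed of lock below 0.05 m/s); the arm keeps its last pose, push and grip.
It fails at once if the dial is run past its red notch (by more than 0.4 rad) with the shackle shut (value of joint lock_dial above 0.4 rad and value of joint lock_shackle below 0.01 m).
It fails at once if the dial is turned the wrong way, beyond the range where it can stand at the start (value of joint lock_dial below -3.1 rad).
It fails at once if a bystander (loupe, tape roll, ink jar or squeegee) is moved more than 40 mm or tipped over (distance of any of loupe, tape_roll, ink_jar, squeegee from where it was at the start of the episode above 0.04 m or angle between any of loupe, tape_roll, ink_jar, squeegee's own z axis and vertical above 0.5 rad).
It also fails if it takes over 70 s, if anything falls off the work surface, if the arm or the gripper's body presses on something with over 40 N, if the wrist force passes 120 N, or if a joint passes its speed limit or range.

## Robot

A 7-joint arm with a two-finger parallel gripper is mounted at the origin on the work surface. World frame = base frame: x ahead of the robot, y to its left, z up, the work surface at z = 0. Lengths are in m, angles in rad, forces in N, time in s.
With the tool pointing down it reaches from about 0.4 to 0.85 m from the base axis. Payload 6.9 kg.
Tool frame: the origin (TCP) lies between the finger pads; the fingertips stand 17 mm ahead of it and the grasp point (between the pads) lies 2 mm behind it; z points along the fingers, y is the line along which they close (so a half turn about z gives the same grasp; the last joint's range is limited). The gripper opens to 85 mm and grips with 20 to 120 N. Pads are 22 mm wide; open, the fingers measure 114 mm over their backs; the gripper's body (76 mm by 85 mm) begins 54 mm behind the grasp point. The pads swing forward as they close: fully open they stand 13 mm farther back than shut.
Start: joints at [1.242, 0.507, -0.238, 1.5, 0.126, 1.149, -0.155], TCP at [0.263, -0.567, 0.248] pointing down, gripper open.
Joint ranges: [-3.08, 3.08], [-0.24, 2.05], [-1.43, 1.35], [0, 2.5], [-1.52, 4.66], [0.17, 1.96], [-2.89, 2.89]. Speed limits (rad/s): [2.39, 2.39, 3.14, 3.14, 3.14, 3.14, 3.14].

## Interface

Orientations are given as a 3x3 rotation matrix whose columns are the frame's x, y, z axes.
In Python, from plant import status, vision, r gives the robot as it stands.
- The arm moves only by the tool move_arm, never from a script. Its argument "rows" is a list of rows, each an object of numbers: "fingers": the finger opening in mm, from 0 to 85.4; "x", "y", "z": the shift along the tool's x, y, z scaled (see below); "twist": the turn about the tool's z scaled (see below). In form: [{"fingers": .., "x": .., "y": .., "z": .., "twist": ..}, ...]. A call has 1 to 20 rows; each row shifts and turns the commanded pose from where the row before left it, along the tool's axes as they then stand; what a row does not reach is not made up. The controller multiplies each number of a shift by 50 mm and each number of a turn by 5 degrees. A row lasts 1/8 s, in which the tool goes at most 62.5 mm and 10.7 degrees, less where a joint would pass 70% of its speed; a pose out of reach is approached as far as the arm can. A call with a number of a shift or a turn outside -1 to 1 is refused whole. A call with a gripper value outside its range is refused whole. The fingers move at their own pace and stop on an object; "squeeze" is the grip in N (left out, the last holds). Time passes only in rows, so rows that do not move let the fingers close. It gives the time, the measured TCP pose, the force, the opening and the grip force at its end, in the units of the state.
- status.get_state(): the state, without advancing time (a new reading comes with each control period).
- vision.snapshot(name): name is "side" or "top" or "wrist"; returns a dict with "image" (384x512x3 uint8, blue, green, red), "K" (3x3 intrinsics, pixels), "position" and "attitude" of the camera in the world. Camera axes: x right, y down, z forward; pixel columns grow to the right and rows downward; lengths in m; the calibration is good to about 2 mm. The wrist camera is an equidistant fisheye: a pixel r from the principal point sees the ray r / f radians off the axis. A picture is of the moment at which its call begins. There is no depth.
- r.sign_off(): hands the job in; it is judged then, once.
The state is a dict: "time": time; "joint_positions": joint angles; "qvel": joint speeds; "tau": joint torques, N m; "tcp_pos": TCP position; "orientation": TCP orientation; "contact_force": force on the tool from outside, world axes, zero at the start; "moment": the same for the moment, N m; "finger_gap": finger opening in m; "grasp_force": force on a finger pad.
Only numpy, scipy, OpenCV 4.12 (cv2) and the standard library are available. Lean on these libraries where they do the work, as an engineer would, in place of code of your own. Each camera call takes 0.05 s, during which the arm holds its last target. There are 200 camera calls.

## Working session

There is one attempt and no reset: what is moved stays moved. The work goes in short steps, Python scripts to look and compute and a tool call to move; the robot and the scene stay as the last step left them, time stands still between calls to the robot, and variables do not carry over. Pictures are saved under pics/ and viewed, at most 10 in all, crops included, and the job is handed in when it is done.

Besides the shell and the picture viewer there is one more tool, called after "Request:" as name(argument=value, ...) on one line, values as JSON. move_arm: Moves the arm, as the interface text tells. Its arguments: {"type":"object","properties":{"rows":{"type":"array","items":{"type":"object","properties":{"fingers":{"type":"number"},"x":{"type":"number","minimum":-1,"maximum":1},"y":{"type":"number","minimum":-1,"maximum":1},"z":{"type":"number","minimum":-1,"maximum":1},"twist":{"type":"number","minimum":-1,"maximum":1}}}},"squeeze":{"type":"number"}},"required":["rows"]}

```bash
mkdir -p pics; ls
cat > h.py <<'E'
import numpy as np, cv2
from plant import status, vision, r
def snap(n,f=None):
    s=vision.snapshot(n)
    if f: cv2.imwrite(f,s["image"])
    return s
def ray(s,u,v,fish=False):
    K=np.array(s["K"]);R=np.array(s["attitude"])
    x=(u-K[0,2])/K[0,0];y=(v-K[1,2])/K[1,1]
    if fish:
        t=np.hypot(x,y);k=np.sin(t)/t if t>1e-9 else 1
        d=np.array([x*k,y*k,np.cos(t)])
    else: d=np.array([x,y,1.]);d/=np.linalg.norm(d)
    return np.array(s["position"]),R@d
def onz(s,u,v,z,fish=False):
    p,d=ray(s,u,v,fish);return p+d*(z-p[2])/d[2]
def tri(rs):
    A=np.zeros((3,3));b=np.zeros(3)
    for p,d in rs:
        M=np.eye(3)-np.outer(d,d);A+=M;b+=M@p
    x=np.linalg.solve(A,b);return x,[np.linalg.norm((np.eye(3)-np.outer(d,d))@(x-p)) for p,d in rs]
def proj(s,X,fish=False):
    K=np.array(s["K"]);q=np.array(s["attitude"]).T@(np.array(X)-s["position"])
    if fish:
        t=np.arctan2(np.hypot(q[0],q[1]),q[2]);k=t/max(np.hypot(q[0],q[1]),1e-9)
        return K[0,0]*q[0]*k+K[0,2],K[1,1]*q[1]*k+K[1,2]
    return K[0,0]*q[0]/q[2]+K[0,2],K[1,1]*q[1]/q[2]+K[1,2]
E
python3 - <<'E'
from h import *
a=snap("top");b=snap("side");
for n,s in (("top",a),("side",b)):
    cv2.imwrite(f"pics/{n}0.png",s["image"]);print(n,s["K"],s["position"],s["attitude"])
w=np.hstack([a["image"],b["image"]]);
cv2.imwrite("pics/both0.png",cv2.resize(w,(800,300),interpolation=cv2.INTER_AREA))
print(status.get_state())
E
```

```text
pics
top [[472.46759842   0.         258.66770123]
 [  0.         472.46759842 202.52572172]
 [  0.           0.           1.        ]] [ 0.35661258 -0.02628365  1.64030912] [[ 0.0201287  -0.99388391  0.10857998]
 [-0.99976674 -0.01915855  0.0099708 ]
 [-0.00782958 -0.10875535 -0.99403771]]
side [[359.39354379   0.         259.81250689]
 [  0.         359.39354379 188.65230948]
 [  0.           0.           1.        ]] [0.11728099 0.78805744 0.7952923 ] [[-0.90017466 -0.25071273  0.35613018]
 [-0.43509759  0.55406238 -0.70972175]
 [-0.01938205 -0.79382492 -0.60783742]]
{'time': 0.1, 'joint_positions': array([ 1.24251625,  0.50825342, -0.23752365,  1.50098797,  0.12569365,
        1.14890155, -0.15480302]), 'qvel': array([ 0.00072458, -0.00359843, -0.00073627, -0.0045555 , -0.00029831,
        0.00103711, -0.00033866]), 'tau': array([-3.91356298e-03, -6.21837258e+01, -2.19418131e+00, -2.50204307e+01,
        1.25499189e-02,  7.88207457e-03,  2.93559003e-05]), 'tcp_pos': array([ 0.26245335, -0.56678163,  0.24753201]), 'orientation': array([[ 9.07385928e-01,  4.20297892e-01, -6.77954766e-04],
       [ 4.20298439e-01, -9.07384834e-01,  1.40916926e-03],
       [-2.28950045e-05, -1.56360368e-03, -9.99998777e-01]]), 'contact_force': array([ 0.6189792 , -0.2174974 , -0.46318759]), 'moment': array([ 0.02086405, -0.02545672,  0.07151321]), 'grasp_force': 0.0, 'finger_gap': 0.08515829573723334}
```

View pics/top0.png

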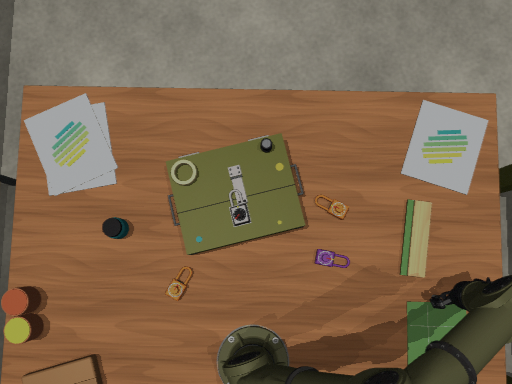

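View pics/side0.png

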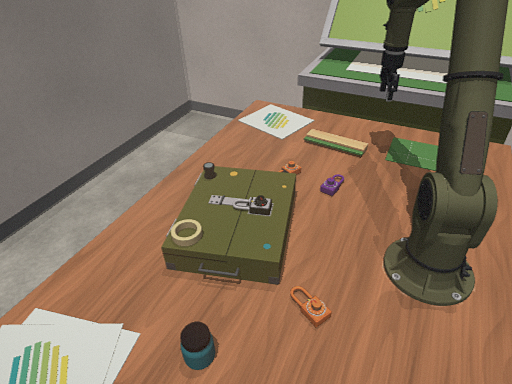

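The steel padlock with the black dial is at top (240,214) and side (261,205), in the dish on the olive chest. The look-alikes are orange at top (338,208) and (177,290), and purple at (325,258). All three lie on the bench. Only the steel one fits the description, and I'll confirm that in an enlarged crop.

Run:
```python
from h import *
a=snap("top");b=snap("side")
ca=cv2.resize(a["image"][155:245,195:285],(540,540),interpolation=cv2.INTER_CUBIC)
cb=cv2.resize(b["image"][180:225,205:290],(510//2*1,135),interpolation=cv2.INTER_CUBIC)
ca[:135,285:540]=cb
cv2.imwrite("pics/crop1.png",ca)
print(tri([ray(a,240,214),ray(b,261,202)]))
print(onz(a,240,214,.12))
for p in [(168,161),(283,135),(305,226),(190,253)]: print(onz(a,*p,.09))
```

```text
(array([0.4850404 , 0.04891973, 0.11315135]), [np.float64(0.00023580542364021908), np.float64(0.00023580542364017132)])
[0.48424577 0.04849418 0.12      ]
[0.65953858 0.29468747 0.09      ]
[ 0.75518016 -0.08769987  0.09      ]
[ 0.45143035 -0.16426753  0.09      ]
[0.35580495 0.21019956 0.09      ]
```

View pics/crop1.png

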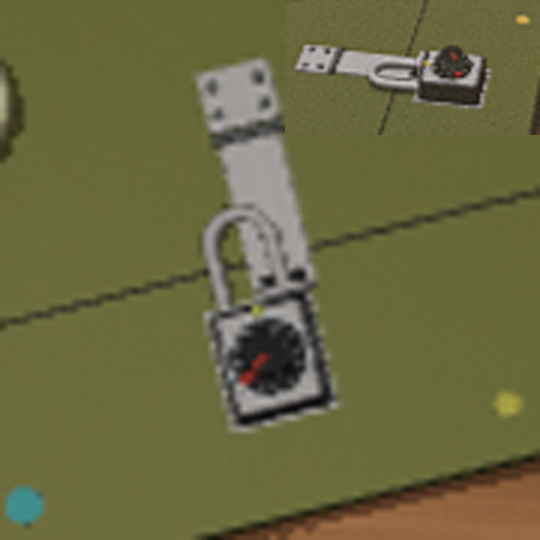

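The crop confirms it: a steel lock with a black dial and a yellow mark, its shackle through the hasp's staple on the chest. The red line points to the lower left, about 3–4 clicks counter-clockwise of the mark. Next I move above it.

Request:
move_arm(rows=[{"z":-0.6,"fingers":85},{"x":0.77,"y":-0.775},{"x":0.77,"y":-0.775},{"x":0.77,"y":-0.775},{"x":0.77,"y":-0.775},{"x":0.77,"y":-0.775},{"x":0.77,"y":-0.775},{"x":0.77,"y":-0.775},{"x":0.77,"y":-0.775},{"x":0.77,"y":-0.775},{"x":0.77,"y":-0.775},{"x":0.77,"y":-0.775},{"x":0.77,"y":-0.775},{},{}])

```text
schema error: expected keys fingers, x, y, z, twist
```

Run:
```python
from h import *
s=snap("wrist","pics/w1.png");print(s["K"],s["position"],s["attitude"])
st=status.get_state();print(st["tcp_pos"],st["joint_positions"],st["orientation"])
print(proj(s,[.485,.049,.12],True))
```

```text
[[297.31863964   0.         259.25024138]
 [  0.         297.31863964 194.42625842]
 [  0.           0.           1.        ]] [ 0.32325042 -0.53854932  0.37278855] [[ 4.21272213e-01 -8.74550151e-01 -2.40191081e-01]
 [-9.06934219e-01 -4.06291245e-01 -1.11345166e-01]
 [-2.10602233e-04  2.64744135e-01 -9.64318671e-01]]
[ 0.26254412 -0.56695196  0.2478931 ] [ 1.24253764  0.50790181 -0.2375668   1.50057913  0.12570209  1.14893257
 -0.15480843] [[ 9.07399567e-01  4.20268838e-01 -3.60627429e-04]
 [ 4.20268993e-01 -9.07399252e-01  7.55601955e-04]
 [-9.67710331e-06 -8.37193413e-04 -9.99999650e-01]]
(np.float64(-31.64649553986021), np.float64(-85.46738880843054))
```

View pics/w1.png

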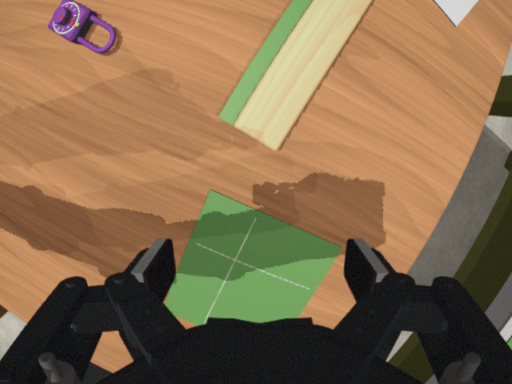

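The move was refused because every row needs all five keys. The picture is still from the start pose: the squeegee, the purple lock, and the fingers at the bottom around (260,270). I'll resend it with full rows.

Request:
move_arm(rows=[{"fingers":85,"x":0,"y":0,"z":-0.6,"twist":0},{"fingers":85,"x":0.77,"y":-0.775,"z":0,"twist":0},{"fingers":85,"x":0.77,"y":-0.775,"z":0,"twist":0},{"fingers":85,"x":0.77,"y":-0.775,"z":0,"twist":0},{"fingers":85,"x":0.77,"y":-0.775,"z":0,"twist":0},{"fingers":85,"x":0.77,"y":-0.775,"z":0,"twist":0},{"fingers":85,"x":0.77,"y":-0.775,"z":0,"twist":0},{"fingers":85,"x":0.77,"y":-0.775,"z":0,"twist":0},{"fingers":85,"x":0.77,"y":-0.775,"z":0,"twist":0},{"fingers":85,"x":0.77,"y":-0.775,"z":0,"twist":0},{"fingers":85,"x":0.77,"y":-0.775,"z":0,"twist":0},{"fingers":85,"x":0.77,"y":-0.775,"z":0,"twist":0},{"fingers":85,"x":0.77,"y":-0.775,"z":0,"twist":0},{"fingers":85,"x":0,"y":0,"z":0,"twist":0},{"fingers":85,"x":0,"y":0,"z":0,"twist":0}])

```text
time: 2.12
tcp_pos: [0.4862, 0.0486, 0.278]
orientation: [[0.907, 0.421, -0.001], [0.421, -0.907, -0.001], [-0.001, 0.0, -1.0]]
contact_force: [0.2, 0.1, 0.2]
finger_gap: 0.0851
grasp_force: 0.0
```

Run:
```python
from h import *
s=snap("wrist","pics/w2.png");np.save("w2.npy",s,allow_pickle=True)
st=status.get_state();print(st["tcp_pos"],st["joint_positions"],st["orientation"])
u,v=map(int,proj(s,[.485,.049,.12],True));print(u,v)
c=s["image"][max(v-80,0):v+80,max(u-90,0):u+90];print(max(u-90,0),max(v-80,0))
cv2.imwrite("pics/w2c.png",cv2.resize(c,None,fx=4,fy=4,interpolation=cv2.INTER_CUBIC)[:600])
```

```text
[0.4861297  0.04784183 0.27806542] [ 0.25055     0.29381059 -0.53214651  1.79459533  0.16640596  1.09851006
 -1.47732435] [[ 9.07912359e-01  4.19159442e-01 -7.15307508e-04]
 [ 4.19158909e-01 -9.07912546e-01 -7.86340250e-04]
 [-9.79038601e-04  4.14100517e-04 -9.99999435e-01]]
258 184
168 104
```

View pics/w2c.png

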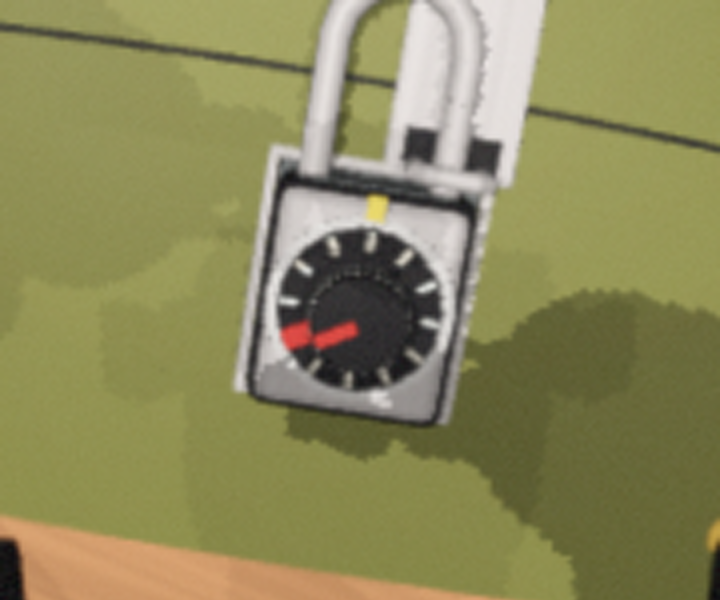

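The enlarged crop (4x, offset 168,104) shows the black dial centred near crop (360,312), the yellow mark at (377,208) and the red notch at (297,335). Counting clockwise from red, the ticks are at (288,302), (303,268), (333,244) and (371,240, at the mark). So it needs 4 clicks, +120°.

Run:
```python
from h import *
s=np.load("w2.npy",allow_pickle=True).item();a=snap("top");b=snap("side")
P=np.array([(297,335),(288,302),(303,268),(333,244),(371,240),(405,257),(428,288),(430,324),(414,356),(384,375),(348,380)],float)/4+[168,104]
W=np.array([onz(s,*p,.118,True) for p in P])
A=np.c_[2*W[:,:2],np.ones(len(W))];x=np.linalg.lstsq(A,(W[:,:2]**2).sum(1),rcond=None)[0]
print("disc c",x[:2],"r",np.sqrt(x[2]+x[:2]@x[:2]))
ang=np.unwrap(np.arctan2(*(W[:,:2]-x[:2]).T[::-1]));print(np.degrees(ang))
y=onz(s,377/4+168,208/4+104,.115,True);print("yellow",y,np.degrees(np.arctan2(y[1]-x[1],y[0]-x[0])))
# body top corners
C=[(285,183),(475,208),(436,422),(250,396)]
Q=np.array([onz(s,p[0]/4+168,p[1]/4+104,.115,True) for p in C]);print(Q,Q.mean(0))
e=Q[0]+Q[1]-Q[2]-Q[3];print("yaw",np.degrees(np.arctan2(e[1],e[0])),np.linalg.norm(Q[0]-Q[1]),np.linalg.norm(Q[0]-Q[3]))
pc=proj(s,[*x[:2],.118],True);print(pc)
print(tri([ray(s,*pc,True),ray(a,239.3,214.5)]),tri([ray(s,*pc,True),ray(b,260.7,202)]))
```

```text
disc c [0.48720134 0.05035418] r 0.01759429231040887
[ 136.54376162  107.96459535   77.53680836   46.61031287   16.42298728
  -14.25845552  -46.20910889  -76.25085996 -106.01870682 -135.33394997
 -164.84924183]
yellow [0.51160513 0.05717444 0.115     ] 15.61436636387196
[[0.50780761 0.08010302 0.115     ]
 [0.52180897 0.03547625 0.115     ]
 [0.46827385 0.02026175 0.115     ]
 [0.45460784 0.06611865 0.115     ]] [0.48812457 0.05048992 0.115     ]
yaw 15.29975181966375 0.04677164559891265 0.055007072084344834
(np.float64(258.0543836928136), np.float64(181.62941605419664))
(array([0.48423835, 0.05033276, 0.1064001 ]), [np.float64(0.00119494449410861), np.float64(0.0011949444941086183)]) (array([0.48607507, 0.04980031, 0.11341184]), [np.float64(0.00020021214121998017), np.float64(0.00020021214122001944)])
```

Request:
move_arm(rows=[{"fingers":85,"x":0.04,"y":-0.035,"z":0.5,"twist":0},{"fingers":60,"x":0,"y":0,"z":0.6,"twist":0},{"fingers":50,"x":0,"y":0,"z":0.6,"twist":0},{"fingers":50,"x":0,"y":0,"z":0,"twist":0},{"fingers":50,"x":0,"y":0,"z":0,"twist":0}])

```text
time: 2.9
tcp_pos: [0.488, 0.051, 0.1943]
orientation: [[0.908, 0.419, 0.001], [0.419, -0.908, 0.0], [0.001, 0.0, -1.0]]
contact_force: [0.6, 0.1, -0.5]
finger_gap: 0.0503
grasp_force: 0.0
```

Run:
```python
from h import *
s=np.load("w2.npy",allow_pickle=True).item();t=snap("wrist","pics/w3.png");np.save("w3.npy",t,allow_pickle=True)
st=status.get_state();print(st["tcp_pos"],st["finger_gap"])
def blobs(s,lo,hi,near):
    h=cv2.cvtColor(s["image"],cv2.COLOR_BGR2HSV);m=cv2.inRange(h,lo,hi)
    n,l,q,c=cv2.connectedComponentsWithStats(m);return [(c[i].round(1).tolist(),int(q[i,4])) for i in range(1,n) if q[i,4]>4 and np.hypot(*(c[i]-near))<70]
for im in (s,t):
    nr=proj(im,[.487,.05,.118],True);print(nr,"Y",blobs(im,(22,120,150),(34,255,255),nr),"R",blobs(im,(0,150,120),(8,255,255),nr),blobs(im,(172,150,120),(180,255,255),nr))
c=t["image"][60:360,110:410];cv2.imwrite("pics/w3c.png",cv2.resize(c,(600,600)))
```

```text
[0.4882503  0.05117708 0.19456788] 0.05007658365429963
(np.float64(258.2949127961642), np.float64(181.95812877675118)) Y [([261.6, 155.2], 23)] R [([246.9, 187.4], 80)] []
(np.float64(259.9681720568975), np.float64(212.1856273240106)) Y [([264.5, 175.6], 43)] R [([236.6, 219.4], 56), ([250.2, 222.0], 56)] []
```

View pics/w3c.png

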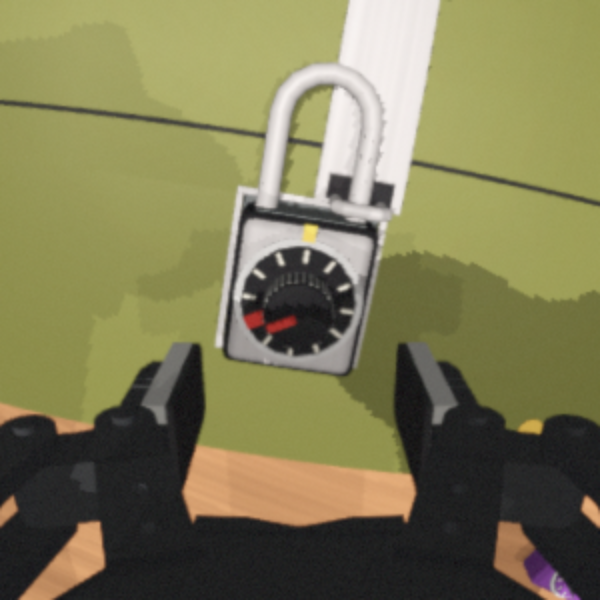

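The crop (2x, offset 110,60) shows the dial disc spanning 238–357 by 244–358, centred near (298,301). The red notch is at (254,320), the yellow mark at (310,233), and the fingers straddle the lock from below.

Run:
```python
from h import *
s=np.load("w2.npy",allow_pickle=True).item();t=np.load("w3.npy",allow_pickle=True).item()
print("yellow",tri([ray(s,261.6,155.2,True),ray(t,264.5,175.6,True)]),onz(t,264.5,175.6,.115,True))
print("disc",tri([ray(s,258.05,181.63,True),ray(t,297.5/2+110,301/2+60,True)]),onz(t,297.5/2+110,301/2+60,.118,True))
print(onz(t,238/2+110,150+60,.118,True)-onz(t,357/2+110,150+60,.118,True))
```

```text
yellow (array([0.51220431, 0.05818566, 0.11632566]), [np.float64(1.722665112092991e-05), np.float64(1.7226651120999542e-05)]) [0.5119573  0.05806183 0.115     ]
disc (array([0.48511794, 0.04975698, 0.10871044]), [np.float64(0.0003042569412760811), np.float64(0.0003042569412760493)]) [0.48778751 0.05132374 0.118     ]
[-0.01788163  0.0386421   0.        ]
```

Request:
move_arm(rows=[{"fingers":50,"x":0,"y":0,"z":0.5,"twist":0},{"fingers":40,"x":0,"y":0,"z":0.4,"twist":0},{"fingers":40,"x":0,"y":0,"z":0.23,"twist":0},{"fingers":40,"x":0,"y":0,"z":0,"twist":0},{"fingers":30,"x":0,"y":0,"z":0,"twist":0},{"fingers":15,"x":0,"y":0,"z":0,"twist":0},{"fingers":15,"x":0,"y":0,"z":0,"twist":0},{"fingers":15,"x":0,"y":0,"z":0,"twist":0}], squeeze=30)

```text
time: 3.95
tcp_pos: [0.4881, 0.0515, 0.1377]
orientation: [[0.907, 0.42, 0.002], [0.42, -0.907, -0.0], [0.002, 0.001, -1.0]]
contact_force: [-0.9, -1.0, 6.8]
finger_gap: 0.0229
grasp_force: 29.3
```

Request:
move_arm(rows=[{"fingers":15,"x":0,"y":0,"z":0,"twist":1},{"fingers":15,"x":0,"y":0,"z":0,"twist":1},{"fingers":15,"x":0,"y":0,"z":0,"twist":1},{"fingers":15,"x":0,"y":0,"z":0,"twist":1},{"fingers":15,"x":0,"y":0,"z":0,"twist":1},{"fingers":15,"x":0,"y":0,"z":0,"twist":1},{"fingers":15,"x":0,"y":0,"z":0,"twist":1},{"fingers":15,"x":0,"y":0,"z":0,"twist":1},{"fingers":15,"x":0,"y":0,"z":0,"twist":1},{"fingers":15,"x":0,"y":0,"z":0,"twist":1},{"fingers":15,"x":0,"y":0,"z":0,"twist":1},{"fingers":15,"x":0,"y":0,"z":0,"twist":1},{"fingers":15,"x":0,"y":0,"z":0,"twist":0}])

```text
time: 5.58
tcp_pos: [0.4881, 0.0504, 0.1377]
orientation: [[0.816, -0.578, 0.002], [-0.578, -0.816, -0.001], [0.002, -0.0, -1.0]]
contact_force: [-0.6, -3.2, 6.3]
finger_gap: 0.0226
grasp_force: 29.4
```

```bash
cat >> h.py <<'E'
def blobs(s,lo,hi,near,R=70):
    h=cv2.cvtColor(s["image"],cv2.COLOR_BGR2HSV);m=cv2.inRange(h,lo,hi)
    n,l,q,c=cv2.connectedComponentsWithStats(m);return [(c[i].round(1).tolist(),int(q[i,4])) for i in range(1,n) if q[i,4]>4 and np.hypot(*(c[i]-near))<R]
def dial(C,z=.118):
    t=snap("wrist");nr=proj(t,[*C,z],True)
    for n,lo,hi,zz in (("Y",(22,120,150),(34,255,255),.115),("R",(0,150,120),(8,255,255),z)):
        for c,a in blobs(t,lo,hi,nr):
            w=onz(t,*c,zz,True)[:2]-C;print(n,c,a,"deg %.1f r %.1f mm"%(np.degrees(np.arctan2(w[1],w[0])),1e3*np.hypot(*w)))
    return t
E
python3 - <<'E'
from h import *
t=dial(np.array([.4875,.051]))
print(status.get_state()["moment"],status.get_state()["joint_positions"][6])
E
```

```text
Y [223.6, 214.1] 86 deg 13.6 r 24.9 mm
R [248.2, 262.1] 79 deg 115.2 r 12.1 mm
[-0.83671363  0.16642433 -0.14628458] -2.4570560334561384
```

Run:
```python
from h import *
C=np.array([.4875,.051]);w=np.load("w3.npy",allow_pickle=True).item()
t=snap("wrist","pics/w4.png")
for s,c in ((w,(250.2,222)),(t,(248.2,262.1))):
    v=onz(s,*c,.133,True)[:2]-C;print(np.degrees(np.arctan2(v[1],v[0])),np.hypot(*v))
a=snap("top");n=proj(a,[*C,.12]);print(n,blobs(a,(0,120,80),(8,255,255),n,20))
c=t["image"][130:330,160:360];cv2.imwrite("pics/w4c.png",cv2.resize(c,(600,600)))
```

```text
139.763019049135 0.006494809879865782
79.48828929965974 0.005873675396527752
(np.float64(239.24936986261508), np.float64(212.9810580522152)) []
```

View pics/w4c.png

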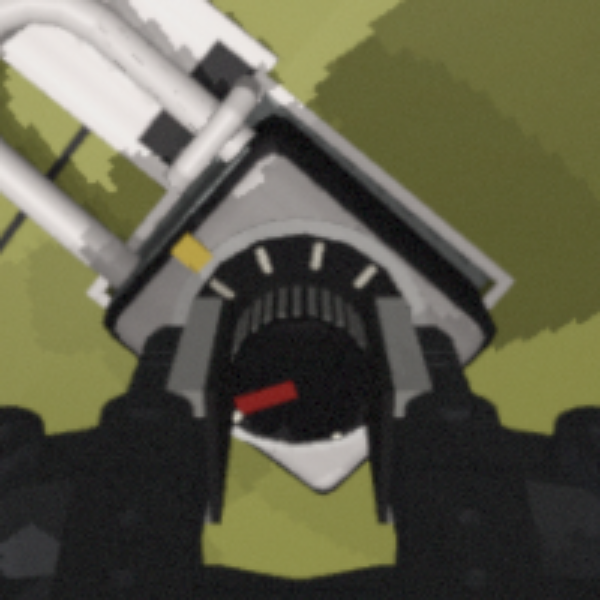

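Seen from the wrist, the dial has turned exactly 60° so far (the knob's red line is at crop (265,397)). Joint 7 nears its limit in this direction, so I regrip: open, turn back 110°, grip again. That way the turn ends in line with the shackle.

Request:
move_arm(rows=[{"fingers":45,"x":0,"y":0,"z":0,"twist":0},{"fingers":45,"x":0,"y":0,"z":0,"twist":0},{"fingers":45,"x":0,"y":0,"z":0,"twist":0},{"fingers":45,"x":0,"y":0,"z":-0.1,"twist":-1},{"fingers":45,"x":0,"y":0,"z":0,"twist":-1},{"fingers":45,"x":0,"y":0,"z":0,"twist":-1},{"fingers":45,"x":0,"y":0,"z":0,"twist":-1},{"fingers":45,"x":0,"y":0,"z":0,"twist":-1},{"fingers":45,"x":0,"y":0,"z":0,"twist":-1},{"fingers":45,"x":0,"y":0,"z":0,"twist":-1},{"fingers":45,"x":0,"y":0,"z":0,"twist":-1},{"fingers":45,"x":0,"y":0,"z":0,"twist":-1},{"fingers":45,"x":0,"y":0,"z":0,"twist":-1},{"fingers":45,"x":0,"y":0,"z":0,"twist":-1},{"fingers":45,"x":0,"y":0,"z":0,"twist":-1}])

```text
time: 7.6
tcp_pos: [0.4874, 0.0515, 0.1417]
orientation: [[0.906, 0.423, -0.0], [0.423, -0.906, 0.0], [-0.0, -0.0, -1.0]]
contact_force: [-0.9, 0.1, -0.4]
finger_gap: 0.0448
grasp_force: 0.0
```

Request:
move_arm(rows=[{"fingers":45,"x":0,"y":0,"z":0,"twist":-1},{"fingers":45,"x":0,"y":0,"z":0,"twist":-1},{"fingers":45,"x":0,"y":0,"z":0,"twist":-1},{"fingers":45,"x":0,"y":0,"z":0,"twist":-1},{"fingers":45,"x":0,"y":0,"z":0,"twist":-1},{"fingers":45,"x":0,"y":0,"z":0,"twist":-1},{"fingers":45,"x":0,"y":0,"z":0,"twist":-1},{"fingers":45,"x":0,"y":0,"z":0,"twist":-1},{"fingers":45,"x":0,"y":0,"z":0,"twist":-1},{"fingers":45,"x":0,"y":0,"z":0,"twist":-1},{"fingers":45,"x":0,"y":0,"z":0,"twist":-0.2},{"fingers":45,"x":0,"y":0,"z":0,"twist":0},{"fingers":45,"x":0,"y":0,"z":0,"twist":0}])

```text
time: 9.22
tcp_pos: [0.4875, 0.0515, 0.1418]
orientation: [[0.245, 0.969, -0.0], [0.969, -0.245, -0.0], [-0.0, -0.0, -1.0]]
contact_force: [0.0, -0.1, -0.2]
finger_gap: 0.045
grasp_force: 0.0
```

Run:
```python
from h import *
C=np.array([.4875,.051])
t=dial(C)
nr=proj(t,[*C,.133],True)
for c,a in blobs(t,(0,150,120),(8,255,255),nr):
    v=onz(t,*c,.133,True)[:2]-C;print(c,np.degrees(np.arctan2(v[1],v[0])),np.hypot(*v))
st=status.get_state();print(st["tcp_pos"],st["joint_positions"][6],np.degrees(np.arctan2(st["orientation"][1][0],st["orientation"][0][0])))
```

```text
Y [300.4, 218.5] 73 deg 14.6 r 25.5 mm
R [259.7, 212.6] 163 deg 75.5 r 16.8 mm
R [258.9, 241.5] 117 deg 168.2 r 0.3 mm
[259.7, 212.6] 75.6610526452317 0.02189491762688389
[258.9, 241.5] 78.48730546590926 0.006819541906569458
[0.48752146 0.0514824  0.1418189 ] -0.8889535417413225 75.80595485509926
```

Request:
move_arm(rows=[{"fingers":45,"x":0,"y":0,"z":0.08,"twist":0},{"fingers":15,"x":0,"y":0,"z":0,"twist":0},{"fingers":15,"x":0,"y":0,"z":0,"twist":0},{"fingers":15,"x":0,"y":0,"z":0,"twist":0},{"fingers":15,"x":0,"y":0,"z":0,"twist":0},{"fingers":15,"x":0,"y":0,"z":0,"twist":1},{"fingers":15,"x":0,"y":0,"z":0,"twist":1},{"fingers":15,"x":0,"y":0,"z":0,"twist":1},{"fingers":15,"x":0,"y":0,"z":0,"twist":1},{"fingers":15,"x":0,"y":0,"z":0,"twist":1},{"fingers":15,"x":0,"y":0,"z":0,"twist":1},{"fingers":15,"x":0,"y":0,"z":0,"twist":1},{"fingers":15,"x":0,"y":0,"z":0,"twist":1},{"fingers":15,"x":0,"y":0,"z":0,"twist":1},{"fingers":15,"x":0,"y":0,"z":0,"twist":1},{"fingers":15,"x":0,"y":0,"z":0,"twist":1},{"fingers":15,"x":0,"y":0,"z":0,"twist":1},{"fingers":15,"x":0,"y":0,"z":0,"twist":0},{"fingers":15,"x":0,"y":0,"z":0,"twist":0}])

```text
time: 11.65
tcp_pos: [0.4877, 0.0511, 0.1378]
orientation: [[0.962, 0.275, 0.0], [0.275, -0.962, -0.0], [0.0, 0.0, -1.0]]
contact_force: [0.0, -2.3, -1.6]
finger_gap: 0.0226
grasp_force: 29.5
```

Request:
move_arm(rows=[{"fingers":60,"x":0,"y":0,"z":0,"twist":0},{"fingers":60,"x":0,"y":0,"z":0,"twist":0},{"fingers":60,"x":0,"y":0,"z":0,"twist":0},{"fingers":60,"x":0,"y":0,"z":-0.4,"twist":0},{"fingers":60,"x":0,"y":0,"z":-0.4,"twist":0},{"fingers":60,"x":0,"y":0,"z":0,"twist":0}])

```text
time: 12.4
tcp_pos: [0.4884, 0.0517, 0.1789]
orientation: [[0.962, 0.273, 0.003], [0.273, -0.962, 0.0], [0.003, 0.0, -1.0]]
contact_force: [1.2, -0.0, -0.2]
finger_gap: 0.0598
grasp_force: 0.0
```

Run:
```python
from h import *
C=np.array([.4875,.051])
t=dial(C);np.save("w5.npy",t,allow_pickle=True)
st=status.get_state();print(st["tcp_pos"],st["joint_positions"][6],np.degrees(np.arctan2(st["orientation"][1][0],st["orientation"][0][0])))
c=t["image"][70:320,135:385];cv2.imwrite("pics/w5c.png",cv2.resize(c,(600,600)))
```

```text
Y [261.8, 180.8] 53 deg 13.4 r 25.5 mm
R [261.1, 196.0] 113 deg 13.5 r 16.1 mm
R [260.4, 218.3] 62 deg -2.9 r 0.7 mm
[0.48778952 0.051492   0.17802151] -1.696181243468413 15.854969567251738
```

View pics/w5c.png

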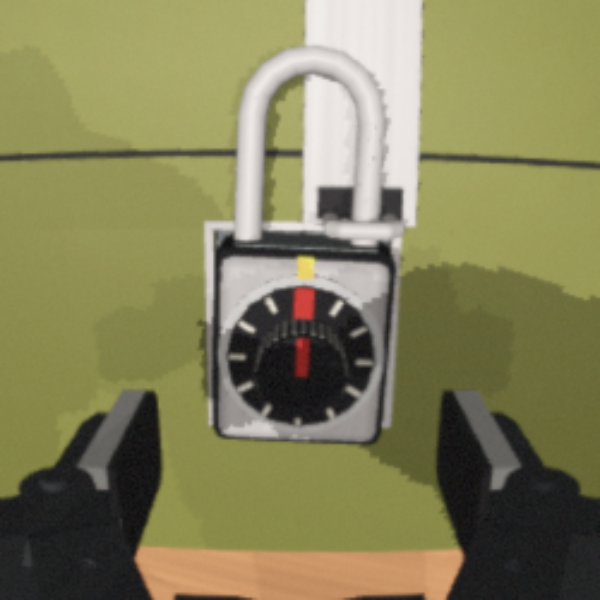

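The red notch is at crop (304,303), exactly at the yellow mark (306,267), so the dial is clicked in. The shackle's bow apex is at (312,47), and its outer leg edges are at about x=240 and 385 at row 150. Next I locate the shackle grip.

Run:
```python
from h import *
t=np.load("w5.npy",allow_pickle=True).item();w=np.load("w3.npy",allow_pickle=True).item()
f=lambda u,v:(u/2.4+135,v/2.4+70); g=lambda u,v:(u/2+110,v/2+60)
print("apex",tri([ray(t,*f(312,47),True),ray(w,*g(325,64),True)]),onz(t,*f(312,47),.1,True))
L=onz(t,*f(240,150),.1,True);R=onz(t,*f(385,150),.1,True);print(L,R,(L+R)/2,np.linalg.norm(L-R))
L2=onz(t,*f(236,235),.1,True);print("leg dir L",np.degrees(np.arctan2(*(L-L2)[1::-1])))
ap=onz(t,*f(312,47),.1,True);d=ap[:2]-[.4875,.051];print(np.hypot(*d),np.degrees(np.arctan2(d[1],d[0])))
```

```text
apex (array([ 0.61351511,  0.07354168, -0.38920698]), [np.float64(0.0013261658431372586), np.float64(0.0013261658431372155)]) [0.57073571 0.07122937 0.1       ]
[0.5368111  0.08284129 0.1       ] [0.54827652 0.04305648 0.1       ] [0.54254381 0.06294888 0.1       ] 0.04140395461608385
leg dir L 12.444545115391943
0.08565868950267982 13.660157990036117
```

Request:
move_arm(rows=[{"fingers":60,"x":0.6,"y":0.03,"z":0,"twist":0.26},{"fingers":60,"x":0.53,"y":0.03,"z":0,"twist":0},{"fingers":60,"x":0,"y":0,"z":0.5,"twist":0},{"fingers":60,"x":0,"y":0,"z":0.5,"twist":0},{"fingers":60,"x":0,"y":0,"z":0.38,"twist":0},{"fingers":60,"x":0,"y":0,"z":0,"twist":0},{"fingers":60,"x":0,"y":0,"z":0,"twist":0}])

```text
time: 13.32
tcp_pos: [0.5428, 0.0635, 0.1089]
orientation: [[0.968, 0.251, -0.0], [0.251, -0.968, 0.0], [-0.0, -0.0, -1.0]]
contact_force: [1.4, -0.8, -0.1]
finger_gap: 0.0606
grasp_force: 0.0
```

Run:
```python
from h import *
t=snap("wrist")
c=t["image"][130:330,160:360];cv2.imwrite("pics/w6c.png",cv2.resize(c,(600,600)))
```

```text
(no output)
```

View pics/w6c.png

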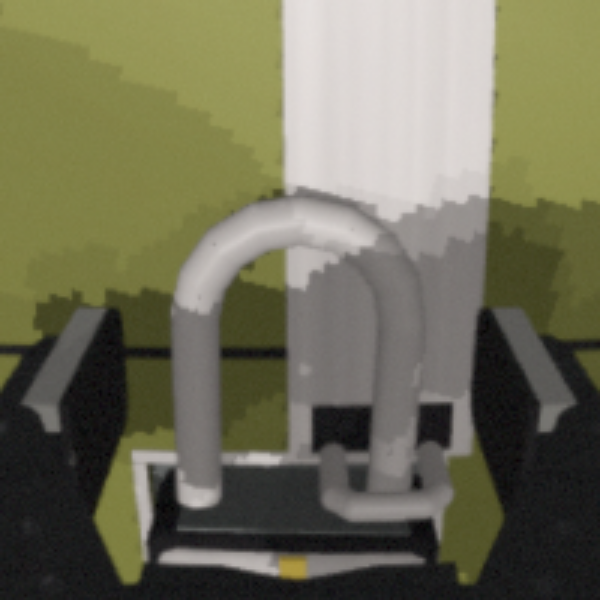

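The shackle is centred between the open fingers: legs at crop columns 172–422, finger pads at about 125 and 475. I'll close the fingers and pull.

Request:
move_arm(rows=[{"fingers":30,"x":0,"y":0,"z":0,"twist":0},{"fingers":30,"x":0,"y":0,"z":0,"twist":0},{"fingers":30,"x":0,"y":0,"z":0,"twist":0},{"fingers":30,"x":0,"y":0,"z":0,"twist":0}], squeeze=40)

```text
time: 13.88
tcp_pos: [0.5433, 0.0637, 0.1095]
orientation: [[0.968, 0.251, 0.001], [0.251, -0.968, 0.0], [0.001, -0.0, -1.0]]
contact_force: [-0.5, 0.6, 5.7]
finger_gap: 0.0401
grasp_force: 39.8
```

Request:
move_arm(rows=[{"fingers":30,"x":0.08,"y":0,"z":0,"twist":0},{"fingers":30,"x":0.08,"y":0,"z":0,"twist":0},{"fingers":30,"x":0.08,"y":0,"z":0,"twist":0},{"fingers":30,"x":0.08,"y":0,"z":0,"twist":0},{"fingers":30,"x":0.08,"y":0,"z":0,"twist":0},{"fingers":30,"x":0.05,"y":0,"z":0,"twist":0},{"fingers":30,"x":0,"y":0,"z":0,"twist":0},{"fingers":30,"x":0,"y":0,"z":0,"twist":0}])

```text
time: 14.88
tcp_pos: [0.5649, 0.0688, 0.1088]
orientation: [[0.968, 0.251, 0.001], [0.251, -0.968, -0.0], [0.001, 0.0, -1.0]]
contact_force: [-0.6, -1.0, 3.6]
finger_gap: 0.0403
grasp_force: 39.7
```

Request:
move_arm(rows=[{"fingers":30,"x":0.04,"y":0,"z":0,"twist":0},{"fingers":30,"x":0.02,"y":0,"z":0,"twist":0},{"fingers":30,"x":0,"y":0,"z":0,"twist":0},{"fingers":30,"x":0,"y":0,"z":0,"twist":0}])

```text
time: 15.38
tcp_pos: [0.5658, 0.0693, 0.1082]
orientation: [[0.968, 0.251, -0.004], [0.251, -0.968, -0.001], [-0.004, 0.0, -1.0]]
contact_force: [-5.5, -2.7, 3.4]
finger_gap: 0.0401
grasp_force: 40.2
```

Run:
```python
from h import *
C=np.array([.4875,.051]);t=snap("wrist");np.save("w7.npy",t,allow_pickle=True)
nr=proj(t,[.512,.057,.115],True);print(nr,blobs(t,(20,110,100),(34,255,255),nr,60),[onz(t,*c,.115,True) for c,a in blobs(t,(20,110,100),(34,255,255),nr,60)])
print(status.get_state()["contact_force"])
```

```text
(np.float64(256.4294055874981), np.float64(352.8274201957412)) [([246.7, 299.6], 403)] [array([0.54700295, 0.07076271, 0.115     ])]
[-5.84889517 -1.47912463  3.43491247]
```

Request:
move_arm(rows=[{"fingers":65,"x":-0.02,"y":0,"z":0,"twist":0},{"fingers":65,"x":0,"y":0,"z":0,"twist":0},{"fingers":65,"x":0,"y":0,"z":0,"twist":0},{"fingers":75,"x":0,"y":0,"z":-0.7,"twist":0},{"fingers":75,"x":0,"y":0,"z":-0.7,"twist":0},{"fingers":75,"x":-0.7,"y":0,"z":0,"twist":0},{"fingers":75,"x":-0.67,"y":0.02,"z":0,"twist":0},{"fingers":75,"x":0,"y":0,"z":0,"twist":0},{"fingers":75,"x":0,"y":0,"z":0,"twist":0}])

```text
time: 16.55
tcp_pos: [0.5014, 0.0516, 0.1792]
orientation: [[0.968, 0.251, 0.002], [0.251, -0.968, 0.0], [0.002, -0.0, -1.0]]
contact_force: [-0.8, 1.1, 0.4]
finger_gap: 0.0749
grasp_force: 0.0
```

Run:
```python
from h import *
t=dial(np.array([.4885,.0513]));np.save("w8.npy",t,allow_pickle=True)
for c,z in ((.115,.115),):
    nr=proj(t,[.512,.057,.115],True)
    print([onz(t,*c,.115,True) for c,a in blobs(t,(22,120,150),(34,255,255),nr)],[onz(t,*c,.118,True) for c,a in blobs(t,(0,150,120),(8,255,255),nr)])
c=t["image"][60:310,135:385];cv2.imwrite("pics/w8c.png",cv2.resize(c,(600,600)))
```

```text
Y [255.9, 198.1] 47 deg 13.1 r 25.2 mm
R [255.4, 212.7] 69 deg 13.5 r 16.0 mm
R [255.0, 237.2] 53 deg -166.2 r 1.6 mm
[array([0.51307591, 0.05702988, 0.115     ])] [array([0.50410137, 0.05503214, 0.118     ]), array([0.48692417, 0.05091401, 0.118     ])]
```

View pics/w8c.png

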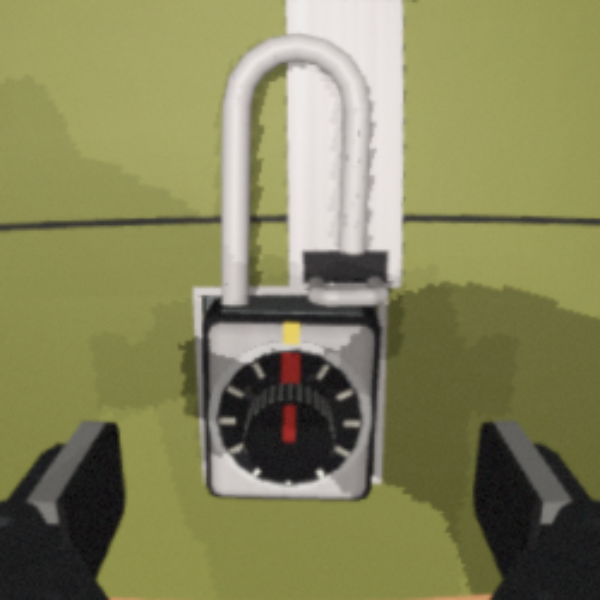

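The lock is open. The free leg's end at crop (352,250) lies beyond the staple (345,295), and red still stands at yellow. Next I grip the body across local y, at its balance point.

Request:
move_arm(rows=[{"fingers":75,"x":-0.05,"y":-0.05,"z":0.5,"twist":0},{"fingers":75,"x":0,"y":0,"z":0.5,"twist":0},{"fingers":75,"x":0,"y":0,"z":0.42,"twist":0},{"fingers":75,"x":0,"y":0,"z":0,"twist":0},{"fingers":40,"x":0,"y":0,"z":0,"twist":0},{"fingers":40,"x":0,"y":0,"z":0,"twist":0},{"fingers":40,"x":0,"y":0,"z":0,"twist":0},{"fingers":40,"x":0,"y":0,"z":0,"twist":0},{"fingers":40,"x":0,"y":0,"z":0,"twist":0}], squeeze=60)

```text
time: 17.73
tcp_pos: [0.4983, 0.0534, 0.1089]
orientation: [[0.968, 0.251, 0.002], [0.251, -0.968, 0.0], [0.002, 0.0, -1.0]]
contact_force: [-0.6, -0.3, 6.0]
finger_gap: 0.0509
grasp_force: 63.7
```

Gripped, with a gap of 51 mm against the 52 mm body. Now I lift straight up by about 150 mm.

Request:
move_arm(rows=[{"fingers":40,"x":0,"y":0,"z":-0.2,"twist":0},{"fingers":40,"x":0,"y":0,"z":-0.3,"twist":0},{"fingers":40,"x":0,"y":0,"z":-0.4,"twist":0},{"fingers":40,"x":0,"y":0,"z":-0.4,"twist":0},{"fingers":40,"x":0,"y":0,"z":-0.4,"twist":0},{"fingers":40,"x":0,"y":0,"z":-0.4,"twist":0},{"fingers":40,"x":0,"y":0,"z":-0.4,"twist":0},{"fingers":40,"x":0,"y":0,"z":-0.3,"twist":0},{"fingers":40,"x":0,"y":0,"z":-0.2,"twist":0},{"fingers":40,"x":0,"y":0,"z":0,"twist":0},{"fingers":40,"x":0,"y":0,"z":0,"twist":0},{"fingers":40,"x":0,"y":0,"z":0,"twist":0},{"fingers":40,"x":0,"y":0,"z":0,"twist":0}])

```text
time: 19.35
tcp_pos: [0.4973, 0.0531, 0.2573]
orientation: [[0.968, 0.251, -0.001], [0.251, -0.968, 0.0], [-0.001, -0.0, -1.0]]
contact_force: [-0.1, 0.6, -4.3]
finger_gap: 0.0507
grasp_force: 63.7
```

Run:
```python
from h import *
w=np.load("w8.npy",allow_pickle=True).item()
t=snap("wrist","pics/w9.png");st=status.get_state();print(st["tcp_pos"],st["contact_force"],st["grasp_force"],abs(st["qvel"]).max(),st["time"])
nr=proj(t,[.512,.057,.265],True);print(nr,"Y",blobs(t,(20,110,80),(34,255,255),nr,60),"R",blobs(t,(0,150,90),(8,255,255),nr,60))
for c,a in blobs(t,(20,110,80),(34,255,255),nr,60):print(onz(t,*c,st["tcp_pos"][2]+.006,True))
# shackle bow apex check in side view: expected position
b=snap("side");dz=st["tcp_pos"][2]-.1089
C=np.array([.4885,.0512]);e=np.array([.97,.243])
for d in (0,.109):
    print(proj(b,[*(C+e*d),.1+dz]))
```

```text
[0.49731283 0.05315335 0.25746367] [ 0.24581858 -0.00660973 -4.50355225] 63.74413847923279 0.0023726695318255038 19.4
(np.float64(259.56878606406997), np.float64(238.20784260121724)) Y [([259.7, 236.4], 133)] R [([259.5, 258.5], 211), ([259.2, 296.9], 147)]
[0.51219202 0.05698874 0.26346367]
(np.float64(258.73510602610173), np.float64(164.14865211695084))
(np.float64(220.6497577646728), np.float64(160.38207676752953))
```

The lock hangs level, with the yellow mark where predicted and a 4.3 N load matching 0.42 kg. It is at rest, with its centre about 158 mm above the chest.

```bash
python3 -c "
from plant import r
print(r.sign_off())"
```

```text
the job is handed in; nothing more can be done
None
```

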